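# Pin and squeeze the glue-up clamshell

### The job

Both halves of a printed tower are glued and lying in the open clamshell jig. Swing the front half of the jig fully shut, lock it with one of the two full-length orange pins from the rack, pushed down through the lugs until its knob sits on the top lug, and throw the misprinted short pin into the scrap bin; leave the spare good pin in the rack and do not disturb the other things on the bench. Finish by gripping the shut jig across its two halves and keep squeezing firmly: the program ends while holding the squeeze, without letting go.

Things in the scene. Friction and masses are not known exactly. Their poses are not given: they have to be found in the camera images.
- jig: Clamshell glue-up jig, fixed to the bench: dark base plate 110 x 204 x 8 mm, two teal halves on it, their top at 66 mm. Origin: underside of the plate, on the seam plane x = 0, midway along. y runs along the seam, from the pin end to the hinge end; x is square to the seam, towards the back half; z up. Vertical hinge axis at y = +68 mm, vertical pin axis at y = -72 mm.
- back_half: Fixed half, on the +x side of the seam, y -56 to +56 mm, 23 mm thick plus a 2 mm rubber thumb pad (44 x 40 mm, 24 to 64 mm high) mid outer face: the shut jig is 50 mm across the pads, 46 mm elsewhere. Carries the top and bottom pin lugs (28 x 32 mm in x, y; 48 to 62 and 10 to 24 mm high). Origin and axes of jig. Half a white tower lies in its pocket.
- front_half: Swinging half, on the -x side, of the same size and with the same thumb pad; carries the middle pin lug (28 x 32 mm, 26 to 46 mm high) and the other half tower. Origin: on the hinge axis at bench height; shut, its axes are those of jig; it turns about the hinge axis.
- front_leaf (a joint): Hinge angle of the front half, rad: 0 = fully shut against a stop (all three lug holes in line), grows as it swings open, clockwise seen from above. Starts 0.7 to 1.2. A stiff hinge: it stays where it is left, and moves under about 1 to 2 N pushed near its free end.
- front_face (a point): Point on the outer face of the front half near its free end, 108 mm from the hinge axis along the half, 45 mm above the bench: a place to push. Its frame turns with the half; its x axis points into the half (the closing side).
- jig_hinge (a point): On the vertical hinge axis, level with the top of the halves (66 mm above the bench).
- jig_middle (a point): On the seam plane midway along the shut halves, level with their top (66 mm above the bench); squeeze here, across the pads, along the jig's x axis.
- pin_hole (a point): Centre of the pin hole at the upper face of the top lug, 62 mm above the bench. The holes are 13.5 mm wide, run vertically through all three lugs, and are in line only when the jig is shut.
- pin_a: A good locking pin, orange: shank 12 mm thick and 50 mm long with a tapered nose (last 6 mm, down to 7 mm), under a round knob 22 mm wide and 22 mm high (full length 72 mm), 18 g. Origin: centre of its lower end; z runs up the pin. Stands upright in one of the rack holes (which one varies), lower end 5 mm above the bench. In the rack its knob spans 55 to 77 mm above the bench.
- pin_b: The second good pin, just like pin_a; either of the two may be used.
- pin_short: The misprint, orange: the print stopped early, so its shank is only 32 mm long and blunt, under the same knob (full length 54 mm), 15 g. Origin: centre of its lower end; z runs up the pin. Stands upright in one of the rack holes (which one varies), lower end 5 mm above the bench. In the rack its knob spans 37 to 59 mm above the bench, 18 mm lower than the good ones.
- pin_a_collar (a point): Centre of the underside of pin_a's knob, 50 mm above the pin's lower end; rests on the top lug when the pin is home.
- pin_b_collar (a point): The same point of pin_b.
- pin_short_collar (a point): Centre of the underside of the short pin's knob, 32 mm above its lower end.
- pin_rack: Black rack, fixed, 150 x 44 x 25 mm, origin at the centre of its underside; three holes 14 mm wide and 20 mm deep in a row along its x axis at -50, 0 and +50 mm.
- scrap_bin: Blue-grey open scrap bin, fixed, 115 x 115 mm and 70 mm high, walls 4 mm, origin at the centre of its underside; a few flat scraps on its floor. Rack and bin change sides.
- glue: Small glue bottle with a red cap, 32 mm wide, 78 mm high, standing behind the jig; origin under its foot. Leave alone.
- tower: Finished white printed tower, 49 mm wide, 79 mm high, standing behind the jig; origin under its foot. Leave alone.
- screwdriver: Yellow screwdriver lying between robot and jig, 190 mm long, origin at its underside. Leave alone.
- scraper: Print scraper with black handle, lying at the left, 205 mm long. Leave alone.
- caliper: Caliper lying at the right, 230 mm long. Leave alone.
- spool: Filament spool lying flat at the back left, 200 mm wide and 62 mm high. Leave alone.

How it is judged:
By the outcome, as a careful person would: the job done as asked, in the order asked, and still so for the second after the job is handed in, while the arm keeps its last pose, push and grip.
It also fails if it takes over 72 s, if anything falls off the work surface, if the arm or the gripper's body presses on something with over 40 N, if the wrist force passes 120 N, or if a joint passes its speed limit or range.

### The arm

A 6-joint arm with a two-finger parallel gripper is mounted at the origin on the work surface. World frame = base frame: x ahead of the robot, y to its left, z up, the work surface at z = 0. Lengths are in m, angles in rad, forces in N, time in s.
With the tool pointing down it reaches from about 0.275 to 0.725 m from the base axis. Payload 15.9 kg.
Tool frame: the origin (TCP) lies midway between the tips of the shut fingers; the grasp point (between the pads) lies 19 mm behind it; z points along the fingers, y is the line along which they close (so a half turn about z gives the same grasp; the last joint's range is limited). The gripper opens to 85 mm and grips with 20 to 120 N. Pads are 22 mm wide; open, the fingers measure 114 mm over their backs; the gripper's body (76 mm by 85 mm) begins 54 mm behind the grasp point. The pads swing forward as they close: fully open they stand 13 mm farther back than shut.
Start: joints at [1.18, 0.213, -0.034, 1.323, 0, 1.571], TCP at [0.19, 0.462, 0.231] pointing down, gripper open.
Joint ranges: [-2.98, 2.98], [-0.74, 1.72], [-1.14, 1.35], [-2.1, 2.04], [-1.57, 1.44], [-3.14, 3.14]. Speed limits (rad/s): [1.89, 1.89, 2.39, 2.57, 3.14, 3.14].

### API

Orientations are given as a unit quaternion [w, x, y, z].
In Python, from bench import * gives the robot as it stands. The module is installed in compiled form; this text tells all that it offers.
- The arm moves only by the tool carry_out, never from a script. Its argument "targets" is a list of rows, each a list of 2 entries, a list of its own where there are three numbers: the shift along the tool's x, y, z in cm, then the turn about the tool's z in degrees. A call has 1 to 12 rows; each row is the pose to reach, as a shift and turn from the pose commanded when the call began, along the tool's axes at that moment; what a row does not reach only later rows make up. A row lasts 1/12 s, in which the tool goes at most 41.7 mm and 7.16 degrees, less where a joint would pass 70% of its speed; a pose out of reach is approached as far as the arm can. A call with a gripper value outside its range is refused whole. "gripper" is the finger opening in cm, from 0 to 8.54, set as the call begins (left out, the last holds). The fingers move at their own pace and stop on an object; "grip_force" is the grip in N (left out, the last holds). Time passes only in rows, so rows that repeat a pose let the fingers close. It gives the time, the measured TCP pose, the force, the opening and the grip force at its end, in the units of the state.
- get_obs(): the state, without advancing time (a new reading comes with each control period).
- capture(name): name is "side" or "top"; returns a dict with "frame" (420x560x3 uint8, blue, green, red), "vertical_fov" (degrees; the focal length in pixels is half the picture's height over the tangent of half this angle, whatever the lens; pixels are square), "cx", "cy" (the principal point, pixels), "k1" (the pictures are not rectified: a ray, as slopes to the right and down, at radius r is drawn at 1 + k1 r^2 times it, then the intrinsics apply), "T" (4x4, takes a point from camera to world coordinates). Camera axes: x right, y down, z forward; pixel columns grow to the right and rows downward; lengths in m; the calibration is good to about 2 mm. A picture is of the moment at which its call begins. There is no depth.
- close_job(): hands the job in; it is judged then, once.
The state is a dict: "time": time; "qpos": joint angles; "joint_velocities": joint speeds; "joint_efforts": joint torques, N m; "tool_pos": TCP position; "orientation": TCP orientation; "force": force on the tool from outside, world axes, zero at the start; "moment": the same for the moment, N m; "width": opening from 0.0 (shut) to 1.0 (fully open); "finger_force": force on a finger pad.
Only numpy, scipy, OpenCV 4.12 (cv2) and the standard library are available. Lean on these libraries where they do the work, as an engineer would, in place of code of your own. Each camera call takes 0.05 s, during which the arm holds its last target. There are 200 camera calls.

## Working session

There is one attempt and no reset: what is moved stays moved. The work goes in short steps, Python scripts to look and compute and a tool call to move; the robot and the scene stay as the last step left them, time stands still between calls to the robot, and variables do not carry over. Pictures are saved under pics/ and viewed, at most 10 in all, crops included, and the job is handed in when it is done.

Besides the shell and the picture viewer there is one more tool, called after "Call:" as name(argument=value, ...) on one line, values as JSON. carry_out: Moves the arm, as the interface text tells. Its arguments: {"type":"object","properties":{"targets":{"type":"array"},"gripper":{"type":"number"},"grip_force":{"type":"number"}},"required":["targets"]}

```bash
mkdir -p pics; cat > h.py <<'E'
import numpy as np, cv2
from bench import *
def cam(n):
    c=capture(n); f=c["frame"]; h=f.shape[0]
    c["f"]=h/2/np.tan(np.radians(c["vertical_fov"])/2); return c
def ray(c,u,v):
    d=np.array([(u-c["cx"])/c["f"],(v-c["cy"])/c["f"]]); s=d.copy()
    for _ in range(20): s=d/(1+c["k1"]*(s@s))
    T=np.array(c["T"]); r=T[:3,:3]@np.array([s[0],s[1],1]); return T[:3,3],r
def onz(c,u,v,z):
    o,r=ray(c,u,v); return o+r*(z-o[2])/r[2]
def proj(c,p):
    T=np.array(c["T"]); q=T[:3,:3].T@(np.array(p)-T[:3,3]); s=q[:2]/q[2]; s=s*(1+c["k1"]*(s@s))
    return s*c["f"]+[c["cx"],c["cy"]]
E
python3 - <<'E'
from h import *
for n in("top","side"):
    c=cam(n); cv2.imwrite(f"pics/{n}0.png",c["frame"]); print(n,c["f"],c["cx"],c["cy"],c["k1"],np.round(c["T"],3).tolist())
o=get_obs(); print({k:np.round(v,3).tolist() for k,v in o.items()})
E
```

```text
top 403.52162132609664 278.7762888373296 208.75468025053894 0.001343656346269508 [[0.017, -0.994, 0.106, 0.464], [-1.0, -0.018, -0.017, 0.012], [0.019, -0.106, -0.994, 1.156], [0.0, 0.0, 0.0, 1.0]]
side 506.8331385141435 284.729944593614 213.4730554637551 -0.03989934915278339 [[-0.999, -0.031, 0.034, 0.525], [-0.046, 0.704, -0.708, 0.939], [-0.002, -0.709, -0.705, 0.969], [0.0, 0.0, 0.0, 1.0]]
{'time': 0.1, 'qpos': [1.18, 0.213, -0.035, 1.324, -0.0, 1.571], 'joint_velocities': [0.001, -0.003, 0.003, -0.001, -0.001, -0.0], 'joint_efforts': [-0.001, -68.725, 48.781, 0.012, -0.0, 0.0], 'tool_pos': [0.19, 0.462, 0.231], 'orientation': [-0.0, 0.194, 0.981, -0.001], 'force': [0.785, -0.893, 0.145], 'moment': [-0.033, -0.007, 0.042], 'finger_force': 0.0, 'width': 0.997}
```

View pics/top0.png

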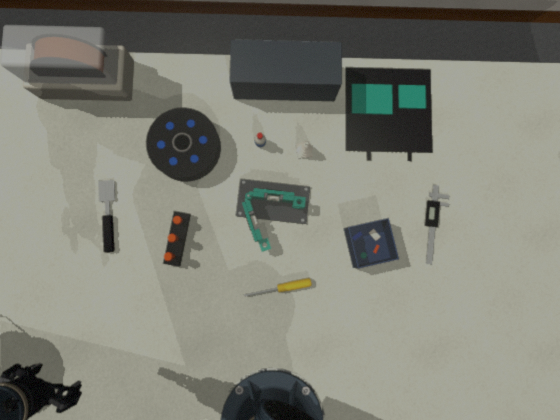

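View pics/side0.png

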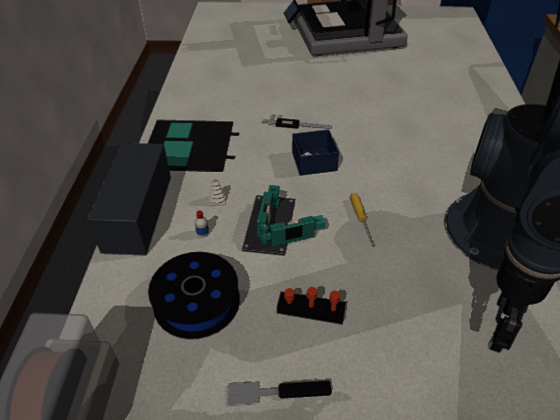

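```bash
python3 - <<'E'
from h import *
t=cam("top");s=cam("side")
a=cv2.resize(t["frame"][170:260,155:320],None,fx=4.8,fy=4.8,interpolation=cv2.INTER_CUBIC)[:, :792]
b=cv2.resize(s["frame"][180:330,235:355],None,fx=2.,fy=2.)
cv2.imwrite("pics/crop1.png",cv2.convertScaleAbs(a,alpha=1.8))
b=cv2.resize(s["frame"][180:260,235:335],None,fx=5.5,fy=5.5,interpolation=cv2.INTER_CUBIC)
cv2.imwrite("pics/crop2.png",cv2.convertScaleAbs(b,alpha=1.8))
for c,n in((t,"t"),(s,"s")):
    h=cv2.cvtColor(c["frame"],cv2.COLOR_BGR2HSV)
    for nm,lo,hi in(("or",(3,150,90),(14,255,255)),("teal",(75,90,40),(95,255,255))):
        m=cv2.inRange(h,lo,hi); k,l,st,ce=cv2.connectedComponentsWithStats(m)
        for i in range(1,k):
            if st[i,4]>15: print(n,nm,st[i],ce[i].round(1), onz(c,*ce[i],.066).round(4))
E
```

```text
t or [173 216   9   8  58] [176.9 219.5] [0.5463 0.2671 0.066 ]
t or [168 233   8   9  55] [171.7 237.3] [0.4982 0.2788 0.066 ]
t or [374 245   5   8  20] [376.  248.5] [ 0.4774 -0.2718  0.066 ]
t or [164 252   9   9  58] [168.  256.1] [0.4479 0.2864 0.066 ]
t teal [ 351   83   42   32 1275] [371.7  98.5] [ 0.8971 -0.2636  0.066 ]
t teal [398  84  29  25 695] [411.7  96.3] [ 0.9063 -0.3768  0.066 ]
t teal [242 188  63  63 767] [267.8 208. ] [0.5822 0.0225 0.066 ]
t teal [361 253   6   5  21] [363.4 255.1] [ 0.459  -0.2375  0.066 ]
s or [307 287  10  20 122] [311.3 294.8] [0.4994 0.2801 0.066 ]
s or [285 288   9  16 100] [288.7 294.4] [0.5487 0.2811 0.066 ]
s or [330 291  10  20 123] [334.1 298.4] [0.4501 0.2876 0.066 ]
s teal [166 122  27  16 337] [178.9 129.9] [ 0.907 -0.315  0.066]
s teal [163 141  30  25 591] [177.5 151.6] [ 0.8904 -0.2084  0.066 ]
s teal [ 257  185   69   61 1325] [283.5 222.8] [0.5703 0.0643 0.066 ]
```

View pics/crop1.png

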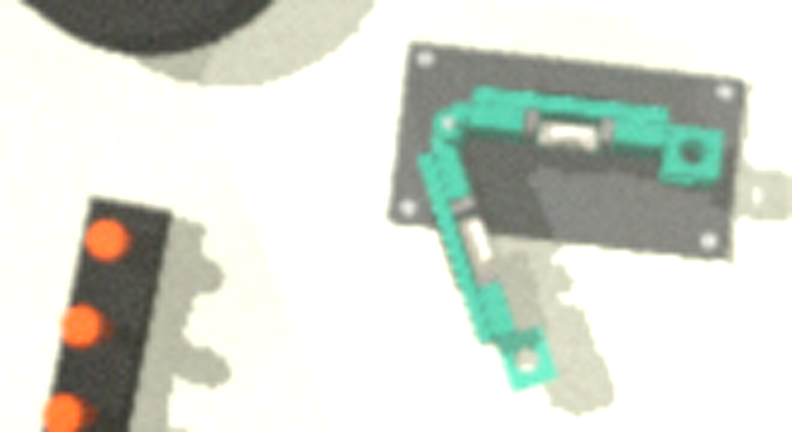

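View pics/crop2.png

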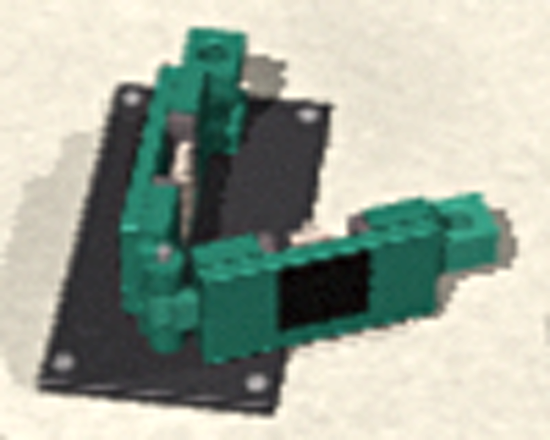

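```bash
python3 - <<'E'
from h import *
t=cam("top");s=cam("side")
ft=lambda u,v:((u+.5)/4.8-.5+155,(v+.5)/4.8-.5+170)
fs=lambda u,v:((u+.5)/5.5-.5+235,(v+.5)/5.5-.5+180)
def tri(a,b):
    (o1,r1),(o2,r2)=ray(t,*a),ray(s,*b); r1/=np.linalg.norm(r1); r2/=np.linalg.norm(r2)
    k=np.linalg.lstsq(np.c_[r1,-r2],o2-o1,rcond=None)[0]; return (o1+k[0]*r1).round(4),(o2+k[1]*r2).round(4)
print("plate t",[onz(t,*ft(*p),.008).round(4)[:2] for p in((410,43),(745,80),(730,260),(388,218))])
print("plate s",[onz(s,*fs(*p),.008).round(4)[:2] for p in((118,82),(330,103),(272,412),(40,388))])
for n,a,b,z in(("hinge",(447,123),(163,252),.066),("hole",(691,152),(212,50),.062),("front",(527,358),(465,218),.046)):
    print(n,onz(t,*ft(*a),z).round(4),onz(s,*fs(*b),z).round(4),*tri(ft(*a),fs(*b)))
for a,b,z in(((176.9,219.5),(288.7,294.4),.048),((171.7,237.3),(311.3,294.8),.066),((168,256.1),(334.1,298.4),.066)):
    print("pin",onz(t,*a,z).round(4),onz(s,*b,z).round(4),*tri(a,b))
# rack top and bin
h=cv2.cvtColor(t["frame"],cv2.COLOR_BGR2GRAY)
m=(h<45).astype(np.uint8)
k,l,st,ce=cv2.connectedComponentsWithStats(m)
for i in range(1,k):
    x,y=ce[i]
    if st[i,4]>100 and 150<y<290 and 120<x<420:
        r=cv2.minAreaRect(cv2.findContours((l==i).astype(np.uint8),0,2)[0][0]); bx=cv2.boxPoints(r)
        print(st[i],ce[i].round(1),[onz(t,*p,.025 if x<200 else .07).round(3)[:2].tolist() for p in bx])
E
```

```text
plate t [array([0.6721, 0.1048]), array([ 0.6536, -0.0968]), array([ 0.5451, -0.0887]), array([0.5665, 0.115 ])]
plate s [array([ 0.6552, -0.0984]), array([ 0.547 , -0.0875]), array([0.5667, 0.118 ]), array([0.6731, 0.1083])]
hinge [0.616  0.0779 0.066 ] [0.6175 0.0755 0.066 ] [0.6157 0.0778 0.068 ] [0.6172 0.0777 0.0683]
hole [ 0.6026 -0.0612  0.062 ] [ 0.6042 -0.065   0.062 ] [ 0.6022 -0.0609  0.0653] [ 0.6039 -0.061   0.0656]
front [0.4843 0.0301 0.046 ] [0.481  0.0285 0.046 ] [0.4843 0.0301 0.0479] [0.4811 0.0303 0.0479]
pin [0.5477 0.2712 0.048 ] [0.5492 0.2681 0.048 ] [0.5474 0.2705 0.0511] [0.5491 0.2704 0.0512]
pin [0.4982 0.2788 0.066 ] [0.4994 0.2801 0.066 ] [0.4982 0.2792 0.0645] [0.4994 0.2791 0.0646]
pin [0.4479 0.2864 0.066 ] [0.45   0.2876 0.066 ] [0.4479 0.2867 0.0647] [0.4499 0.2866 0.0646]
[164 216  25  50 467] [177.7 243. ] [[0.43, 0.307], [0.567, 0.284], [0.559, 0.241], [0.422, 0.265]]
```

The short pin is in the far rack hole (crop at 106,240) and the good ones stand in the middle and near holes. The jig sits at about (0.610, 0.009), yaw −5.5°. Its leaf is about 65° open, with the front lug hole at crop (527,358). Next I work out the push.

```bash
cat >> h.py <<'E'
from scipy.spatial.transform import Rotation as Rn
O=np.array([.610,.009]); YAW=-5.5
def jig(x,y):
    a=np.radians(YAW); return O+[np.cos(a)*x-np.sin(a)*y, np.sin(a)*x+np.cos(a)*y]
def pose():
    o=get_obs(); w,x,y,z=o["orientation"]; return np.array(o["tool_pos"]),Rn.from_quat([x,y,z,w]),o
def rows(ts):
    p,R,o=pose(); X=R.apply([1,0,0]); a0=np.degrees(np.arctan2(X[1],X[0]))
    print("now",p.round(4),"ax",a0.round(1),"f",np.round(o["force"],1),"w",round(o["width"],3),"ff",round(o["finger_force"],1),"t",round(o["time"],2))
    for x,y,z,a in ts:
        d=R.inv().apply(np.array([x,y,z])-p)*100; t=(a0-a+180)%360-180
        print([d.round(2).tolist(),round(t,1)])
def leaf(th,d,z,r=.110):
    a=np.radians(YAW-90-th); b=np.radians(180+YAW-th)
    p=jig(0,.068)+r*np.array([np.cos(a),np.sin(a)])+d*np.array([np.cos(b),np.sin(b)])
    return (*p,z,180+YAW-th)
E
python3 -c "
from h import *
rows([leaf(65,.056,.2),leaf(65,.056,.035)])"
```

```text
now [0.1904 0.4622 0.2312] ax 157.6 f [-0.1  0.6 -0. ] w 1.003 ff 0.0 t 0.3
[[-42.15, -22.59, 3.12], np.float64(48.1)]
[[-42.15, -22.58, 19.62], np.float64(48.1)]
```

Call:
carry_out(targets=[[[-42.2,-22.6,3.1],48],[[-42.2,-22.6,3.1],48],[[-42.2,-22.6,3.1],48],[[-42.2,-22.6,3.1],48],[[-42.2,-22.6,3.1],48],[[-42.2,-22.6,3.1],48],[[-42.2,-22.6,3.1],48],[[-42.2,-22.6,3.1],48],[[-42.2,-22.6,3.1],48],[[-42.2,-22.6,3.1],48],[[-42.2,-22.6,3.1],48],[[-42.2,-22.6,3.1],48]], gripper=0, grip_force=40)

```text
time: 1.3
tool_pos: [0.4965, 0.0891, 0.1998]
orientation: [0.0, 0.577, 0.817, -0.0]
force: [-0.0, 0.1, -0.5]
width: 0.002
finger_force: 0.0
```

```bash
python3 -c "
from h import *
rows([leaf(65,.056,.035)])"
```

```text
now [0.4965 0.0891 0.1998] ax 109.5 f [-0.   0.1 -0.5] w 0.002 ff 0.0 t 1.3
[[0.43, -0.1, 16.48], np.float64(-0.0)]
```

Call:
carry_out(targets=[[[0.5,0,4],0],[[0.5,0,8],0],[[0.5,0,12],0],[[0.5,0,16.4],0],[[0.5,0,16.4],0],[[0.5,0,16.4],0]])

```text
time: 1.8
tool_pos: [0.4913, 0.097, 0.0354]
orientation: [-0.001, 0.576, 0.817, -0.001]
force: [1.4, -0.3, 0.2]
width: 0.001
finger_force: 0.0
```

```bash
python3 -c "
from h import *
rows([leaf(t,.034,.035) for t in np.linspace(64,9,12)])"
```

```text
now [0.4913 0.097  0.0354] ax 109.6 f [ 1.4 -0.3  0.2] w 0.001 ff 0.0 t 1.8
[[-2.89, 0.07, 0.04], np.float64(-0.9)]
[[-3.86, -0.17, 0.04], np.float64(-5.9)]
[[-4.85, -0.33, 0.04], np.float64(-10.9)]
[[-5.86, -0.39, 0.04], np.float64(-15.9)]
[[-6.86, -0.37, 0.04], np.float64(-20.9)]
[[-7.86, -0.26, 0.04], np.float64(-25.9)]
[[-8.84, -0.07, 0.04], np.float64(-30.9)]
[[-9.81, 0.21, 0.03], np.float64(-35.9)]
[[-10.74, 0.58, 0.03], np.float64(-40.9)]
[[-11.65, 1.02, 0.03], np.float64(-45.9)]
[[-12.5, 1.54, 0.03], np.float64(-50.9)]
[[-13.32, 2.13, 0.02], np.float64(-55.9)]
```

Call:
carry_out(targets=[[[-1.0,0,0],0],[[-1.7,0,0],0],[[-2.2,0,0],0],[[-2.6,0,0],0],[[-3.0,0,0],-1],[[-3.9,-0.2,0],-6],[[-4.9,-0.3,0],-11],[[-5.9,-0.4,0],-16],[[-6.9,-0.4,0],-21],[[-7.9,-0.3,0],-26],[[-8.8,-0.1,0],-31],[[-9.5,0.1,0],-35]])

```text
time: 2.8
tool_pos: [0.5263, 0.0072, 0.0372]
orientation: [0.0, 0.302, 0.953, 0.0]
force: [-1.0, 0.3, 1.2]
width: 0.002
finger_force: 0.6
```

```bash
python3 -c "
from h import *
rows([leaf(t,.034,.035) for t in np.linspace(28,0,10)])
c=cam('top');cv2.imwrite('pics/c3.png',cv2.convertScaleAbs(cv2.resize(c['frame'][170:260,220:330],None,fx=5,fy=5),alpha=1.8))"
```

```text
now [0.5263 0.0072 0.0372] ax 144.8 f [-1.   0.3  1.2] w 0.002 ff 0.6 t 2.8
[[-0.29, -0.21, 0.22], np.float64(-1.7)]
[[-0.9, -0.36, 0.22], np.float64(-4.8)]
[[-1.51, -0.48, 0.22], np.float64(-7.9)]
[[-2.13, -0.57, 0.22], np.float64(-11.0)]
[[-2.76, -0.62, 0.22], np.float64(-14.1)]
[[-3.38, -0.63, 0.22], np.float64(-17.2)]
[[-4.01, -0.62, 0.22], np.float64(-20.3)]
[[-4.63, -0.56, 0.22], np.float64(-23.4)]
[[-5.25, -0.48, 0.22], np.float64(-26.6)]
[[-5.86, -0.36, 0.22], np.float64(-29.7)]
```

View pics/c3.png

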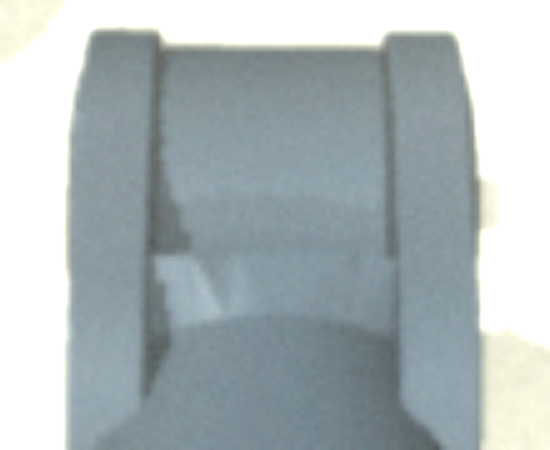

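The arm hides the jig from the top camera, but the force of about 1 N pointing outward shows contact. I carry on closing.

Call:
carry_out(targets=[[[-0.5,-0.2,0],-2],[[-0.9,-0.4,0],-5],[[-1.5,-0.5,0],-8],[[-2.1,-0.6,0],-11],[[-2.8,-0.6,0],-14],[[-3.4,-0.6,0],-17],[[-4.0,-0.6,0],-20],[[-4.6,-0.6,0],-23.5],[[-5.1,-0.5,0],-26.5],[[-5.5,-0.4,0],-29.5],[[-5.6,-0.4,0],-29.5],[[-5.7,-0.4,0],-29.5]])

```text
time: 3.85
tool_pos: [0.57, -0.0282, 0.0367]
orientation: [0.0, 0.053, 0.999, 0.0]
force: [-0.9, 1.0, 0.4]
width: -0.001
finger_force: 0.4
```

```bash
python3 -c "
from h import *
rows([leaf(0,.034,.035)])
c=cam('side');cv2.imwrite('pics/c4.png',cv2.convertScaleAbs(cv2.resize(c['frame'][170:260,220:350],None,fx=5,fy=5),alpha=1.8))"
```

```text
now [ 0.57   -0.0282  0.0367] ax 173.9 f [-0.9  1.   0.4] w -0.001 ff 0.4 t 3.85
[[-0.22, -0.11, 0.17], np.float64(-0.6)]
```

View pics/c4.png

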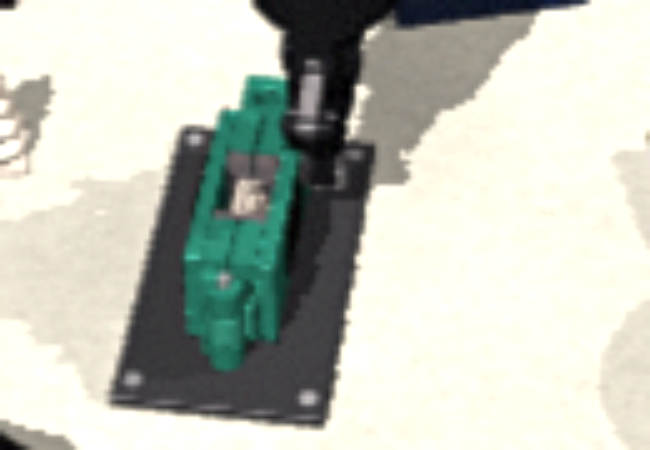

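The front half is now almost parallel to the back one, with the seam at about crop (250,170). I push on gently until it meets the stop.

Call:
carry_out(targets=[[[-0.1,0,0],0],[[-0.2,0,0],0],[[-0.3,0,0],0],[[-0.35,0,0],0],[[-0.35,0,0],0]])

```text
time: 4.32
tool_pos: [0.5712, -0.0283, 0.0361]
orientation: [-0.002, 0.052, 0.999, 0.0]
force: [-14.5, 0.3, 9.8]
width: -0.001
finger_force: 7.5
```

Call:
carry_out(targets=[[[-0.1,0,0],0],[[-0.15,0,0],0],[[-0.15,0,0],0]])

```text
time: 4.57
tool_pos: [0.5713, -0.0283, 0.0359]
orientation: [-0.003, 0.052, 0.999, 0.0]
force: [-24.5, 2.8, 17.0]
width: 0.001
finger_force: 12.2
```

Call:
carry_out(targets=[[[2.0,0,0],0],[[4.0,0,-2],0],[[5.0,0,-6],0],[[5.0,0,-10],0],[[5.0,0,-11],0],[[5.0,0,-11],0]], gripper=5)

```text
time: 5.07
tool_pos: [0.5271, -0.0235, 0.1501]
orientation: [0.003, 0.052, 0.999, 0.0]
force: [-0.2, 0.2, 0.2]
width: 0.583
finger_force: 0.0
```

```bash
python3 -c "
from h import *
rows([(.449,.287,.147,170.4),(.449,.287,.061,170.4)])"
```

```text
now [ 0.5271 -0.0235  0.1501] ax 174.1 f [-0.2  0.2  0.2] w 0.583 ff 0.0 t 5.07
[[10.98, 30.08, 0.26], np.float64(3.7)]
[[11.03, 30.07, 8.86], np.float64(3.7)]
```

Call:
carry_out(targets=[[[3,8,0],4],[[5,13,0],4],[[7,17,0],4],[[8,21,0],4],[[9,24.5,0],4],[[10,27.5,0],4],[[11,30.1,0],4],[[11,30.1,0],4],[[11,30.1,0],4],[[11,30.1,0],4],[[11,30.1,0],4]])

```text
time: 5.98
tool_pos: [0.4463, 0.2868, 0.1456]
orientation: [-0.0, 0.086, 0.996, -0.0]
force: [0.6, -0.4, 0.3]
width: 0.588
finger_force: 0.0
```

```bash
python3 - <<'E'
from h import *
rows([(.449,.287,.061,170.4)])
c=cam("top");s=cam("side")
# jig check: seen from the top, unobstructed; side view of gripper and pin
a=cv2.resize(c["frame"][175:235,225:325],None,fx=5,fy=5,interpolation=cv2.INTER_CUBIC)
b=cv2.resize(s["frame"][230:330,265:365],None,fx=3,fy=3,interpolation=cv2.INTER_CUBIC)
cv2.imwrite("pics/c5.png",cv2.convertScaleAbs(np.hstack([a,b]),alpha=1.8))
E
```

```text
now [0.4463 0.2868 0.1456] ax 170.1 f [ 0.6 -0.4  0.3] w 0.588 ff 0.0 t 5.98
[[-0.27, 0.07, 8.46], np.float64(-0.3)]
```

View pics/c5.png

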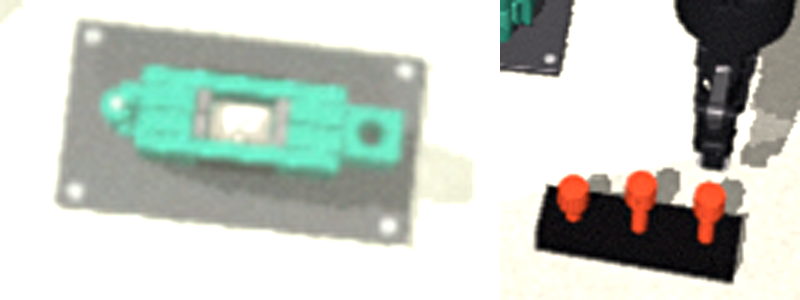

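The jig is shut: the halves meet along the seam and the lugs line up, with the hole at crop (370,134). The pins stand undisturbed, so I pick the near one.

Call:
carry_out(targets=[[[-0.3,0.1,3],0],[[-0.3,0.1,6],0],[[-0.3,0.1,8],0],[[-0.3,0.1,8.4],0],[[-0.3,0.1,8.4],0],[[-0.3,0.1,8.4],0]])

```text
time: 6.58
tool_pos: [0.4503, 0.2874, 0.0634]
orientation: [0.0, 0.087, 0.996, 0.0]
force: [0.1, -0.3, 0.9]
width: 0.585
finger_force: 0.0
```

Call:
carry_out(targets=[[[0,0,0],0],[[0,0,0],0],[[0,0,0],0],[[0,0,0],0],[[0,0,0],0],[[0,0,0],0]], gripper=1, grip_force=30)

```text
time: 7.08
tool_pos: [0.4504, 0.288, 0.0634]
orientation: [0.001, 0.086, 0.996, 0.0]
force: [-1.4, -1.5, 7.2]
width: 0.24
finger_force: 29.1
```

Call:
carry_out(targets=[[[0,0,-1],0],[[0,0,-3],0],[[0,0,-6],0],[[0,0,-9],0],[[0,0,-12],0],[[0,0,-12],0],[[0,0,-12],0],[[0,0,-12],0]])

```text
time: 7.75
tool_pos: [0.4496, 0.2876, 0.1824]
orientation: [0.0, 0.086, 0.996, 0.0]
force: [-0.4, -0.1, -0.2]
width: 0.244
finger_force: 29.1
```

```bash
python3 - <<'E'
from h import *
print("hole",onz(cam("top"),370.5/5-.5+225,134.5/5-.5+175,.062),jig(0,-.072))
s=cam("side"); p,R,o=pose(); print(p,proj(s,p),proj(s,p-[0,0,.06]))
h=cv2.cvtColor(s["frame"],cv2.COLOR_BGR2HSV); m=cv2.inRange(h,(3,150,60),(14,255,255)); k,l,st,ce=cv2.connectedComponentsWithStats(m)
for i in range(1,k):
    if st[i,4]>15: print(st[i],ce[i].round(1))
u,v=proj(s,p).astype(int)
b=cv2.resize(s["frame"][v-50:v+60,u-50:u+60],None,fx=5,fy=5,interpolation=cv2.INTER_CUBIC)
cv2.imwrite("pics/c6.png",cv2.convertScaleAbs(b,alpha=1.8))
rows([(*jig(0,-.072),.183,264.5),(*jig(0,-.072),.183,84.5)])
E
```

```text
hole [ 0.60222464 -0.06127365  0.062     ] [ 0.60309911 -0.06266853]
[0.44916987 0.28736143 0.18151753] [338.37712614 264.31471763] [336.28588514 282.6482951 ]
[335 271   6  11  47] [337.2 275.9]
[306 287  11  21 152] [311.4 295.8]
[284 288  11  16 127] [288.9 295. ]
now [0.4492 0.2874 0.1815] ax 170.1 f [-0.   0.1 -0.6] w 0.238 ff 29.1 t 7.85
[[-21.18, -31.84, -0.14], np.float64(-94.4)]
[[-21.18, -31.84, -0.14], np.float64(85.6)]
```

View pics/c6.png

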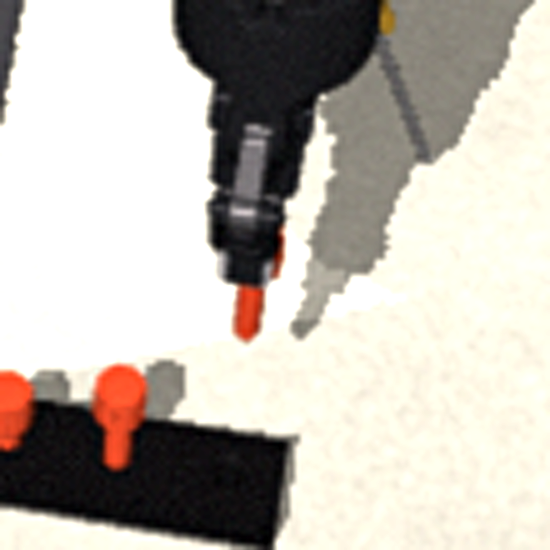

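The pin hangs straight from the gripper, shank tip at crop (247,330) and on the tool axis. I move it over the hole.

Call:
carry_out(targets=[[[-2,-3,0],7],[[-4,-6,0],14],[[-6,-9,0],21],[[-8.5,-12.5,0],28],[[-11,-16,0],35],[[-13,-19.5,0],42],[[-15,-23,0],49],[[-17,-26,0],56],[[-19,-29,0],63],[[-20.5,-31,0],70],[[-21.2,-31.8,0],78],[[-21.2,-31.8,0],85.6]])

```text
time: 8.85
tool_pos: [0.6041, -0.0645, 0.1807]
orientation: [-0.001, 0.736, 0.677, -0.001]
force: [0.4, -0.1, 0.3]
width: 0.241
finger_force: 29.2
```

Call:
carry_out(targets=[[[0,0,2],0],[[0,0,4],0],[[0,0,4.5],0],[[0,0,4.5],0]])

```text
time: 9.18
tool_pos: [0.6024, -0.0619, 0.1352]
orientation: [-0.002, 0.733, 0.681, -0.001]
force: [-0.0, -0.1, 0.1]
width: 0.239
finger_force: 29.2
```

```bash
python3 - <<'E'
from h import *
rows([(*jig(0,-.072),.124,84.5)])
s=cam("side"); p,R,o=pose()
h=cv2.cvtColor(s["frame"],cv2.COLOR_BGR2HSV); m=cv2.inRange(h,(3,150,60),(14,255,255)); m[:, 330:]=0; m[284:]=0
k,l,st,ce=cv2.connectedComponentsWithStats(m)
for i in range(1,k):
    if st[i,4]>8: print(st[i],ce[i].round(1))
print(proj(s,p-[0,0,.058]),proj(s,p-[0,0,.03]),"hole",proj(s,[*jig(0,-.072),.062]))
u,v=proj(s,[*jig(0,-.072),.062]).astype(int)
b=cv2.resize(s["frame"][v-50:v+40,u-50:u+50],None,fx=6,fy=6,interpolation=cv2.INTER_CUBIC)
cv2.imwrite("pics/c7.png",cv2.convertScaleAbs(b,alpha=1.8))
E
```

```text
now [ 0.6024 -0.0619  0.1352] ax 85.8 f [-0.  -0.1  0.1] w 0.239 ff 29.2 t 9.18
[[-0.07, 0.08, 1.12], np.float64(1.3)]
[269 163   8  24 122] [272.9 172.5]
[273.32439348 184.75369686] [273.12804929 176.70345494] hole [273.50472854 189.26742563]
```

View pics/c7.png

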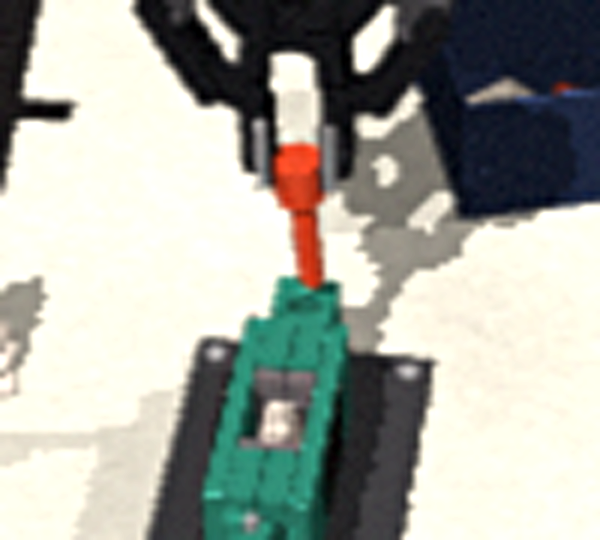

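The pin leans in the closing plane: knob at crop (298,175), tip at (314,285), about 4 mm toward −x. I measure the offset by mask rows before inserting.

```bash
python3 - <<'E'
from h import *
s=cam("side"); p,R,o=pose()
h=cv2.cvtColor(s["frame"],cv2.COLOR_BGR2HSV); m=cv2.inRange(h,(0,120,40),(16,255,255)); g=s["frame"][:,:,2].astype(float)*(m>0)
for v in range(162,190):
    w=g[v,262:285]; 
    if w.sum()>0: print(v,round((w*np.arange(262,285)).sum()/w.sum(),2),int((w>0).sum()),end=" | ")
print(); print([proj(s,p-[0,0,d]).round(2).tolist() for d in (-.01,.0,.01,.02,.04,.058)])
a=proj(s,[*jig(0,-.072),.077]); b=proj(s,[*(jig(0,-.072)+[.01,0]),.077]); print((b-a)/10)
E
```

```text
162 272.02 3 | 163 272.09 7 | 164 272.09 7 | 165 271.68 8 | 166 271.38 8 | 167 271.41 8 | 168 271.46 8 | 169 271.48 8 | 170 272.2 8 | 171 272.42 8 | 172 271.93 7 | 173 272.4 4 | 174 272.41 4 | 175 273.44 4 | 176 273.42 4 | 177 273.42 4 | 178 273.42 4 | 179 273.42 4 | 180 273.44 4 | 181 273.44 4 | 182 273.45 4 | 183 273.95 3 | 184 273.96 3 | 185 273.99 3 | 186 274.39 2 | 
[[272.58, 164.47], [272.66, 167.5], [272.73, 170.5], [272.8, 173.47], [272.95, 179.31], [273.08, 184.47]]
[-0.37693237 -0.01075512]
```

Call:
carry_out(targets=[[[-0.05,0.25,0],0],[[-0.05,0.25,0.6],0],[[-0.05,0.25,1.2],0],[[-0.05,0.25,1.5],0],[[-0.05,0.25,1.8],0],[[-0.05,0.25,2.0],0],[[-0.05,0.25,2.0],0]])

```text
time: 9.87
tool_pos: [0.6061, -0.0628, 0.1168]
orientation: [-0.0, 0.733, 0.681, -0.0]
force: [0.2, -1.5, 0.8]
width: 0.241
finger_force: 29.2
```

```bash
python3 - <<'E'
from h import *
rows([(*jig(0,-.072),.124,84.5)])
s=cam("side")
h=cv2.cvtColor(s["frame"],cv2.COLOR_BGR2HSV); m=cv2.inRange(h,(0,120,40),(16,255,255)); g=s["frame"][:,:,2].astype(float)*(m>0)
for v in range(162,200):
    w=g[v,262:285]; 
    if w.sum()>0: print(v,round((w*np.arange(262,285)).sum()/w.sum(),2),int((w>0).sum()),end=" | ")
E
```

```text
now [ 0.6061 -0.0628  0.1168] ax 85.8 f [ 0.2 -1.5  0.8] w 0.241 ff 29.2 t 9.87
[[-0.01, -0.3, -0.72], np.float64(1.3)]
168 271.5 4 | 169 271.1 7 | 170 270.7 8 | 171 270.68 8 | 172 270.46 8 | 173 270.44 8 | 174 270.54 8 | 175 270.46 8 | 176 271.37 8 | 177 271.35 8 | 178 271.37 6 | 179 271.43 4 | 180 271.98 3 | 181 272.43 4 | 182 272.44 4 | 183 272.4 4 | 184 272.43 4 | 185 272.47 4 | 186 272.76 5 | 187 272.77 5 | 188 272.83 5 | 189 272.99 5 | 190 273.27 4 |
```

Call:
carry_out(targets=[[[0,0,0.2],0],[[0,0,0.4],0],[[0,0,0.4],0]])

```text
time: 10.17
tool_pos: [0.6063, -0.0628, 0.113]
orientation: [-0.0, 0.733, 0.681, -0.0]
force: [-0.0, -1.8, 0.4]
width: 0.24
finger_force: 29.1
```

Call:
carry_out(targets=[[[0,0,0.2],0],[[0,0,0.4],0],[[0,0,0.4],0]])

```text
time: 10.42
tool_pos: [0.6062, -0.0628, 0.1088]
orientation: [-0.0, 0.733, 0.681, -0.0]
force: [0.3, -1.0, -1.3]
width: 0.239
finger_force: 29.2
```

Call:
carry_out(targets=[[[0.05,-0.1,0],0],[[0.1,-0.2,0],0],[[0.1,-0.3,0.2],0],[[0.1,-0.3,0.3],0],[[0.1,-0.3,0.3],0]])

```text
time: 10.83
tool_pos: [0.6035, -0.0615, 0.1062]
orientation: [0.0, 0.733, 0.681, 0.0]
force: [1.7, -2.2, 0.7]
width: 0.238
finger_force: 29.2
```

Call:
carry_out(targets=[[[0,0,0],0],[[0,0,0],0],[[0,0,0],0],[[0,0,0],0],[[0,0,0],0],[[0,0,0],0]], gripper=5)

```text
time: 11.33
tool_pos: [0.6034, -0.0614, 0.1063]
orientation: [-0.0, 0.733, 0.681, 0.0]
force: [-0.3, 0.0, 0.8]
width: 0.585
finger_force: 0.0
```

```bash
python3 - <<'E'
from h import *
rows([(*jig(0,-.072),.06,84.5)])
s=cam("side")
h=cv2.cvtColor(s["frame"],cv2.COLOR_BGR2HSV); m=cv2.inRange(h,(0,120,40),(16,255,255)); g=s["frame"][:,:,2].astype(float)*(m>0)
for v in range(162,200):
    w=g[v,262:285]; 
    if w.sum()>0: print(v,round((w*np.arange(262,285)).sum()/w.sum(),2),int((w>0).sum()),end=" | ")
print([proj(s,[*jig(0,-.072),z]).round(1).tolist() for z in (.062,.084,.1,.12)])
E
```

```text
now [ 0.6034 -0.0614  0.1063] ax 85.8 f [-0.3  0.   0.8] w 0.585 ff 0.0 t 11.33
[[-0.12, -0.02, 4.63], np.float64(1.3)]
181 273.41 6 | 182 273.41 8 | 183 273.54 8 | 184 273.47 8 | 185 273.4 8 | 186 273.31 8 | 187 273.38 8 | 188 273.33 8 | 189 273.26 8 | 190 272.9 7 | 191 272.95 5 | [[273.5, 189.3], [273.4, 183.1], [273.2, 178.5], [273.1, 172.6]]
```

The pin fell fully home and stands upright, with its knob top at row 181 as expected for a seated pin. I confirm it with a light press from above.

Call:
carry_out(targets=[[[-0.1,0,0],0],[[-0.1,0,0],0],[[-0.1,0,0],0],[[-0.1,0,0],0],[[-0.1,0,0.5],0],[[-0.1,0,1.0],0],[[-0.1,0,1.5],0],[[-0.1,0,1.8],0],[[-0.1,0,2.0],0],[[-0.1,0,2.2],0],[[-0.1,0,2.3],0],[[-0.1,0,2.3],0]], gripper=0)

```text
time: 12.38
tool_pos: [0.6035, -0.0625, 0.084]
orientation: [0.0, 0.733, 0.681, 0.0]
force: [-2.5, 0.2, 9.3]
width: -0.001
finger_force: 4.4
```

Call:
carry_out(targets=[[[0,0,-3],0],[[0,0,-6],0],[[0,0,-7.5],0]], gripper=5)

```text
time: 12.63
tool_pos: [0.6042, -0.0626, 0.1616]
orientation: [0.001, 0.733, 0.681, 0.001]
force: [1.8, -0.9, 0.9]
width: 0.417
finger_force: 0.0
```

```bash
python3 - <<'E'
from h import *
rows([(.5485,.270,.16,170.4)])
t=cam("top")
print([onz(t,*q,.07).round(3)[:2].tolist() for q in((345,228),(388,219),(399,261),(357,268),(371.7,243.8))])
E
```

```text
now [ 0.6042 -0.0626  0.1616] ax 85.8 f [ 1.8 -0.9  0.9] w 0.417 ff 0.0 t 12.63
[[32.76, -8.0, 0.13], np.float64(-84.6)]
[[0.531, -0.187], [0.558, -0.304], [0.445, -0.333], [0.425, -0.219], [0.49, -0.259]]
```

Call:
carry_out(targets=[[[3,-1,0],-7],[[6,-2,0],-14],[[9,-3,0],-21],[[12,-3.5,0],-28],[[15,-4,0],-35],[[18,-5,0],-42],[[21,-5.5,0],-49],[[24,-6,0],-56],[[27,-7,0],-63],[[30,-7.5,0],-70],[[32,-8,0],-77],[[32.8,-8,0],-84]])

```text
time: 13.68
tool_pos: [0.5468, 0.2734, 0.158]
orientation: [-0.0, 0.085, 0.996, 0.0]
force: [0.7, 0.2, -0.4]
width: 0.583
finger_force: 0.0
```

```bash
python3 - <<'E'
from h import *
rows([(.5485,.270,.043,170.4)])
E
```

```text
now [0.5468 0.2734 0.158 ] ax 170.3 f [ 0.7  0.2 -0.4] w 0.583 ff 0.0 t 13.68
[[-0.23, -0.31, 11.5], np.float64(-0.1)]
```

Call:
carry_out(targets=[[[0,0,3],0],[[0,0,6],0],[[0,0,7],0],[[0,0,7],0]])

```text
time: 14.02
tool_pos: [0.546, 0.2697, 0.0857]
orientation: [-0.002, 0.089, 0.996, -0.001]
force: [-0.3, -1.2, -0.1]
width: 0.585
finger_force: 0.0
```

```bash
python3 - <<'E'
from h import *
rows([(.5485,.270,.043,170.4)])
E
```

```text
now [0.546  0.2697 0.0857] ax 169.8 f [-0.3 -1.2 -0.1] w 0.585 ff 0.0 t 14.02
[[-0.25, 0.09, 4.27], np.float64(-0.6)]
```

Call:
carry_out(targets=[[[-0.2,0,2],0],[[-0.2,0,3.5],0],[[-0.2,0,4.2],0],[[-0.2,0,4.2],0],[[-0.2,0,4.2],0]])

```text
time: 14.43
tool_pos: [0.5501, 0.2703, 0.0475]
orientation: [0.0, 0.089, 0.996, 0.0]
force: [-0.5, -0.3, -0.2]
width: 0.585
finger_force: 0.0
```

Call:
carry_out(targets=[[[0,0,0],0],[[0,0,0],0],[[0,0,0],0],[[0,0,0],0],[[0,0,0],0],[[0,0,0],0]], gripper=1)

```text
time: 14.93
tool_pos: [0.5503, 0.2703, 0.0474]
orientation: [0.001, 0.089, 0.996, 0.0]
force: [0.5, -1.9, 6.5]
width: 0.239
finger_force: 29.1
```

Call:
carry_out(targets=[[[0,0,-1],0],[[0,0,-3],0],[[0,0,-6],0],[[0,0,-10],0],[[0,0,-14],0],[[0,0,-14],0]])

```text
time: 15.43
tool_pos: [0.5521, 0.2714, 0.1953]
orientation: [0.004, 0.089, 0.996, 0.003]
force: [0.8, 1.2, -0.6]
width: 0.241
finger_force: 29.3
```

```bash
python3 - <<'E'
from h import *
rows([(.490,-.260,.18,170)])
c=cam("side"); h=cv2.cvtColor(c["frame"],cv2.COLOR_BGR2HSV); m=cv2.inRange(h,(3,150,60),(14,255,255)); k,l,st,ce=cv2.connectedComponentsWithStats(m)
for i in range(1,k):
    if st[i,4]>8: print(st[i],ce[i].round(1))
p=pose()[0]; print(proj(c,p),proj(c,p-[0,0,.03]))
E
```

```text
now [0.5521 0.2714 0.1953] ax 169.8 f [ 0.8  1.2 -0.6] w 0.241 ff 29.3 t 15.43
[[-3.3, -53.4, 1.22], np.float64(-0.2)]
[286 247   8  20  64] [289.6 258.5]
[306 287  11  21 151] [311.4 295.7]
[287.68415986 253.1601017 ] [287.66017116 262.68018854]
```

Call:
carry_out(targets=[[[0,-3,0],0],[[-0.5,-7,0],0],[[-1,-11,0],0],[[-1,-15,0],0],[[-1,-19,0],0],[[-1.5,-23,0],0],[[-1.5,-27,0],0],[[-2,-31,0],0],[[-2,-35,0],0],[[-2.5,-39,0],0],[[-3,-43,0],0],[[-3,-47,0],0]])

```text
time: 16.48
tool_pos: [0.4954, -0.1996, 0.1864]
orientation: [0.0, 0.089, 0.996, 0.0]
force: [0.7, -0.1, -0.2]
width: 0.241
finger_force: 29.3
```

Call:
carry_out(targets=[[[0,-3,0],0],[[-0.3,-5,0],0],[[-0.3,-6,2],0],[[-0.3,-6.4,5],0],[[-0.3,-6.4,8],0],[[-0.3,-6.4,9.5],0],[[-0.3,-6.4,9.5],0],[[-0.3,-6.4,9.5],0]])

```text
time: 17.15
tool_pos: [0.4869, -0.2609, 0.0913]
orientation: [-0.001, 0.089, 0.996, 0.0]
force: [0.2, 0.2, 1.4]
width: 0.236
finger_force: 29.3
```

```bash
python3 - <<'E'
from h import *
rows([(.490,-.260,.10,170)])
E
```

```text
now [ 0.4869 -0.2609  0.0913] ax 169.8 f [0.2 0.2 1.4] w 0.236 ff 29.3 t 17.15
[[-0.28, 0.15, -0.87], np.float64(-0.2)]
```

Call:
carry_out(targets=[[[0,0,0],0],[[0,0,0],0],[[0,0,0],0],[[0,0,0],0],[[0,0,0],0],[[0,0,0],0],[[0,0,-3],0],[[0,0,-6],0],[[0,0,-9],0],[[0,0,-9],0]], gripper=5)

```text
time: 17.98
tool_pos: [0.4894, -0.2623, 0.1869]
orientation: [0.003, 0.089, 0.996, -0.001]
force: [1.2, -0.7, 0.7]
width: 0.588
finger_force: 0.0
```

```bash
python3 - <<'E'
from h import *
rows([(*jig(0,0),.18,84.5)])
c=cam("side"); h=cv2.cvtColor(c["frame"],cv2.COLOR_BGR2HSV); m=cv2.inRange(h,(3,150,60),(14,255,255)); k,l,st,ce=cv2.connectedComponentsWithStats(m)
for i in range(1,k):
    if st[i,4]>8: print(st[i],ce[i].round(1))
E
```

```text
now [ 0.4894 -0.2623  0.1869] ax 169.8 f [ 1.2 -0.7  0.7] w 0.588 ff 0.0 t 17.98
[[-7.05, 28.84, 0.68], np.float64(85.3)]
[315 143   8  11  68] [318.2 148.1]
[270 181   8  11  79] [273.3 186. ]
[306 287  11  21 151] [311.4 295.6]
```

Call:
carry_out(targets=[[[-0.5,2.5,0],7],[[-1,5,0],14],[[-2,7.5,0],21],[[-2.5,10,0],28],[[-3,12.5,0],35],[[-4,15,0],42],[[-4.5,18,0],49],[[-5,21,0],56],[[-6,24,0],63],[[-6.5,26.5,0],70],[[-7,28,0],77],[[-7,28.8,0],84]], gripper=8.2)

```text
time: 19.03
tool_pos: [0.6079, 0.0119, 0.18]
orientation: [-0.001, 0.734, 0.679, -0.0]
force: [0.6, -0.9, -1.6]
width: 0.958
finger_force: 0.0
```

Call:
carry_out(targets=[[[0,0,2],1],[[0,0,4],1],[[0,0,5],1],[[0,0,5],1],[[0,0,5],1]])

```text
time: 19.45
tool_pos: [0.6069, 0.0097, 0.131]
orientation: [-0.0, 0.739, 0.674, -0.001]
force: [-0.1, -0.2, 0.6]
width: 0.961
finger_force: 0.0
```

```bash
python3 - <<'E'
from h import *
rows([(*jig(0,0),.025,84.5)])
E
```

```text
now [0.6069 0.0097 0.131 ] ax 84.8 f [-0.1 -0.2  0.6] w 0.961 ff 0.0 t 19.45
[[-0.04, 0.33, 10.6], np.float64(0.3)]
```

Call:
carry_out(targets=[[[0,0.3,2],0],[[0,0.3,5],0],[[0,0.3,7],0],[[0,0.3,8.5],0],[[0,0.3,9.5],0],[[0,0.3,10.4],0],[[0,0.3,10.4],0],[[0,0.3,10.4],0]])

```text
time: 20.12
tool_pos: [0.6108, 0.0094, 0.028]
orientation: [0.0, 0.739, 0.674, 0.0]
force: [-0.0, 0.3, 0.6]
width: 0.959
finger_force: 0.0
```

Call:
carry_out(targets=[[[0,0,0],0],[[0,0,0],0],[[0,0,0],0],[[0,0,0],0]], gripper=5.4, grip_force=20)

```text
time: 20.45
tool_pos: [0.6107, 0.0095, 0.0278]
orientation: [0.0, 0.739, 0.674, 0.0]
force: [-0.4, 0.2, -0.2]
width: 0.631
finger_force: 0.0
```

```bash
python3 - <<'E'
from h import *
rows([(*jig(0,0),.026,84.5)])
E
```

```text
now [0.6107 0.0095 0.0278] ax 84.8 f [-0.4  0.2 -0.2] w 0.631 ff 0.0 t 20.45
[[-0.05, -0.06, 0.18], np.float64(0.3)]
```

Call:
carry_out(targets=[[[0,0,0],0],[[0,0,0],0],[[0,0,0],0],[[0,0,0],0]], gripper=4)

```text
time: 20.78
tool_pos: [0.6089, 0.0096, 0.0275]
orientation: [-0.001, 0.739, 0.674, -0.001]
force: [-12.1, 1.0, 11.5]
width: 0.58
finger_force: 22.4
```

Call:
carry_out(targets=[[[0,0,0],0],[[0,0,0],0],[[0,0,0],0],[[0,0,0],0]], gripper=3, grip_force=80)

```text
time: 21.12
tool_pos: [0.6091, 0.0096, 0.0278]
orientation: [-0.001, 0.739, 0.674, -0.001]
force: [-12.7, -0.1, 15.4]
width: 0.565
finger_force: 84.0
```

```bash
python3 - <<'E'
from h import *
rows([(*jig(0,0),.026,84.5)])
c=cam("side"); h=cv2.cvtColor(c["frame"],cv2.COLOR_BGR2HSV); m=cv2.inRange(h,(3,150,60),(14,255,255)); k,l,st,ce=cv2.connectedComponentsWithStats(m)
for i in range(1,k):
    if st[i,4]>8: print(st[i],ce[i].round(1))
b=cv2.resize(c["frame"][120:320,220:360],None,fx=3,fy=3,interpolation=cv2.INTER_CUBIC)
cv2.imwrite("pics/c8.png",cv2.convertScaleAbs(b,alpha=1.8))
E
```

```text
now [0.6091 0.0096 0.0278] ax 84.8 f [-12.7  -0.1  15.4] w 0.565 ff 84.0 t 21.12
[[-0.05, 0.09, 0.18], np.float64(0.3)]
[314 144   8  10  63] [317.3 148.1]
[306 287  11  21 151] [311.4 295.7]
```

View pics/c8.png

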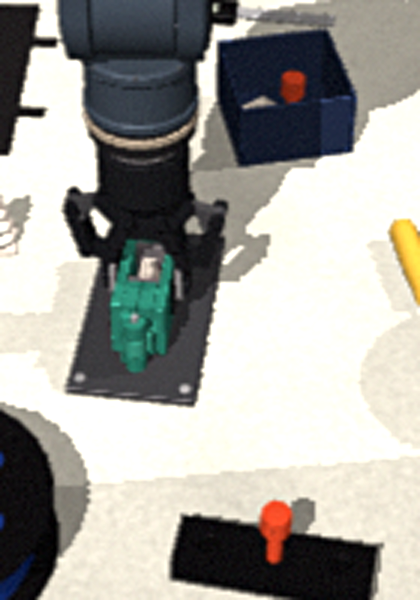

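The short pin lies in the bin at crop (292,85), the spare stands in the rack at (275,525), and the jig is shut in the gripper. I ease off the side load and hand in.

Call:
carry_out(targets=[[[0,-0.1,-0.1],0],[[0,-0.15,-0.2],0],[[0,-0.15,-0.2],0],[[0,-0.15,-0.2],0]])

```text
time: 21.5
tool_pos: [0.609, 0.0096, 0.028]
orientation: [-0.0, 0.739, 0.674, -0.0]
force: [12.3, -0.8, -23.8]
width: 0.57
finger_force: 89.7
```

```bash
python3 -c "
from h import *
o=get_obs(); print(o['force'],o['width'],o['finger_force'])
if o['finger_force']>60: print(close_job())"
```

```text
[ 12.30153791  -0.84901318 -23.83094866] 0.5698526902363554 89.66826438903809
the job is handed in; nothing more can be done
None
```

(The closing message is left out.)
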